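Rock-test two lens boards on the surface plate

TASK

One of the two lenses on the granite surface plate sits on a lens board with a bent corner. Come down slowly on the corners of each board in turn and press each with about 6 N, no more than 15 N, and never knock it with as much as 45 N, to find the board that rocks; then set that lens down softly in the plywood repair tray, lying flat with its barrel up. Leave the sound one lying on the granite and everything else where it is.

Things in the scene. Friction and masses are not known exactly. Their poses are not given: they have to be found in the camera images.
- lens_a_mid (a point): one of two like lenses, each on a square steel lens board lying on the granite. This point: the centre, on the barrel's axis 21 mm above the board's underside (whole height 42 mm), z up along the barrel. Board 84 x 84 mm, 4 to 10 mm thick (not alike: feel for the top), sides along x and y, its corners on the diagonals, 59 mm out. Black barrel 44 mm across; grip its upper half. About 0.35 kg.
- lens_b_mid (a point): the other lens, same frame. On one of the two (which is not known) one corner is bent up 2 mm along a crease 24 mm from the axis. At rest that board lies level; 2 to 4 N straight down on that corner, 48 to 54 mm from the axis, tips it 0.06 rad (3.5 degrees) over the crease till the corner meets the granite; let go, it drops back. All other corners stay put.
- granite_top (a point): granite surface plate, dark grey slab 250 (x) x 400 (y) x 50 mm, fixed; this point is the middle of its flat top face, z up. The two lenses stand side by side along its y, 130 mm or more between their axes
- repair_tray_in (a point): shallow open plywood tray with a cork floor, fixed on the desk, outside 170 x 170 x 30 mm, walls 6 mm; this point is the middle of its inner floor, 6 mm above the desk, rim 24 mm above this point, axes along its sides
- square: bystander, not part of the job: small steel engineer's square, 75 x 55 x 16 mm, lying on the granite behind the lenses; origin under its middle
- lens_cap: bystander, not part of the job: black round lens cap, 54 mm across, 9 mm tall, lying on the granite behind the lenses; origin under its middle
- camera: bystander, not part of the job: 35 mm reflex camera, 138 mm wide, 100 mm tall, on the desk beyond the granite; origin under its middle
- zoom_lens: bystander, not part of the job: black loose zoom lens standing on the desk, 70 mm across, 88 mm tall; origin under its middle
- coffee_cup: bystander, not part of the job: white mug, 72 mm across, 62 mm tall, on the desk to the robot's right; origin under its middle
- screwdriver: bystander, not part of the job: screwdriver 150 mm long lying on the desk right of the granite; origin under its middle
- film_can: bystander, not part of the job: aluminium film can, 31 mm across, 50 mm tall, on the desk beyond the tray; origin under its middle
- film_box: bystander, not part of the job: small film carton, 60 x 38 x 38 mm, on the desk beyond the tray; origin under its middle
Mind the look-alikes: they are no part of the job. What is shaped like the part that bears lens_a_mid but blue is not meant.

How it is judged:
By the outcome, as a careful person would: the job done as asked, in the order asked, and still so for the second after the job is handed in, with the robot touching nothing.
It also fails if it takes over 67 s, if anything falls off the work surface, if the arm or the gripper's body presses on something with over 40 N, if the wrist force passes 120 N, or if a joint passes its speed limit or range.

ROBOT

A 6-joint arm with a two-finger parallel gripper is mounted at the origin on the work surface. World frame = base frame: x ahead of the robot, y to its left, z up, the work surface at z = 0. Lengths are in mm, angles in rad, forces in N, time in s.
With the tool pointing down it reaches from about 350 to 875 mm from the base axis. Payload 4.2 kg.
Tool frame: the origin (TCP) lies midway between the tips of the shut fingers; the grasp point (between the pads) lies 19 mm behind it; z points along the fingers, y is the line along which they close (so a half turn about z gives the same grasp; the last joint's range is limited). The gripper opens to 85 mm and grips with 20 to 120 N. Pads are 22 mm wide; open, the fingers measure 114 mm over their backs; the gripper's body (76 mm by 85 mm) begins 54 mm behind the grasp point. The pads swing forward as they close: fully open they stand 13 mm farther back than shut.
Start: joints at [1.517, 0.385, 0.008, 0, -1.194, -0.259], TCP at [192.295, 594.661, 231.312] pointing down, gripper open.
Joint ranges: [-3.14, 3.14], [-1.21, 2.06], [-1.07, 1.41], [-3.16, 2.05], [-2.99, -0.16], [-3.1, 3.1]. Speed limits (rad/s): [2.79, 2.79, 3.14, 3.14, 3.14, 3.14].

INTERFACE

Orientations are given as a unit quaternion [x, y, z, w].
In Python, from bench import arm gives the robot as it stands. The module is installed in compiled form; this text tells all that it offers.
- The arm moves only by the shell command python3 -m handwheel 'ROWS' [OPENING]. ROWS is JSON, a list of rows, each an object of numbers: "x", "y", "z": the shift along the world's x, y, z each as a share of 20 cm, from -1 to 1; "ax", "ay", "az": the turn, a rotation vector about the world's x, y, z each as a share of 90 degrees, from -1 to 1. In form: [{"x": .., "y": .., "z": .., "ax": .., "ay": .., "az": ..}, ...]. A call has exactly 8 rows; each row shifts and turns the commanded pose from where the row before left it; what a row does not reach is not made up. A row lasts 1/10 s, in which the tool goes at most 50 mm and 8.59 degrees, less where a joint would pass 70% of its speed; a pose out of reach is approached as far as the arm can. A call with a number of a shift or a turn outside -1 to 1 is refused whole. A call with a gripper value outside its range is refused whole. OPENING is the opening, from -1 (shut) to 1 (fully open), set as the call begins (- or left out, the last holds). The fingers move at their own pace and stop on an object; the grip force is fixed at half the most. Time passes only in rows, so rows that do not move let the fingers close, or fill a call up. It gives the time, the measured TCP pose, the force, the opening and the grip force at its end, in the units of the state.
- arm.read_state(): the state, without advancing time (a new reading comes with each control period).
- arm.get_image(name): name is "scene" or "side" or "wrist"; returns the picture (480x640x3 uint8, red, green, blue); there is no depth.
- arm.camera_params(name): a dict with "K" (3x3 intrinsics, pixels), "position" and "orientation" of the camera in the world. Camera axes: x right, y down, z forward; pixel columns grow to the right and rows downward; lengths in mm; the calibration is good to about 2 mm. A picture is of the moment at which its call begins: read the wrist's pose just before it. camera_params takes no time and is no camera call; for the wrist camera it gives the pose at the moment of the call.
- arm.job_done(): hands the job in; it is judged then, once.
The state is a dict: "clock": time; "joints": joint angles; "joint_vel": joint speeds; "joint_efforts": joint torques, N m; "position": TCP position; "ee_rot": TCP orientation; "contact_force": force on the tool from outside, world axes, zero at the start; "wrist_torque": the same for the moment, N m; "gripper_width": finger opening in mm; "grasp_force": force on a finger pad.
Only numpy, scipy, OpenCV 4.12 (cv2) and the standard library are available. Lean on these libraries where they do the work, as an engineer would, in place of code of your own. Each camera call takes 0.05 s, during which the arm holds its last target. There are 200 camera calls.

## Working session

There is one attempt and no reset: what is moved stays moved. The work goes in short steps, Python scripts to look and compute and a shell command to move; the robot and the scene stay as the last step left them, time stands still between calls to the robot, and variables do not carry over. Pictures are saved under pics/ and viewed, at most 10 in all, crops included, and the job is handed in when it is done.

```bash
mkdir -p pics; cat > h.py <<'E'
import numpy as np, cv2
from bench import arm
from scipy.spatial.transform import Rotation as R
def grab(n,f=None):
    p=arm.camera_params(n); im=arm.get_image(n)
    if f: cv2.imwrite('pics/'+f,im[:,:,::-1])
    return p,im
def ray(p,u,v,z):
    K=np.array(p['K']);d=R.from_quat(p['orientation']).apply(np.linalg.inv(K)@[u,v,1]) if np.size(p['orientation'])==4 else np.array(p['orientation'])@np.linalg.inv(K)@[u,v,1]
    o=np.array(p['position']);return o+d*(z-o[2])/d[2]
def st():
    s=arm.read_state();print(s['clock'],np.round(s['position'],1),np.round(s['ee_rot'],3),np.round(s['contact_force'],1),s['gripper_width'])
E
python3 - <<'E'
from h import *
st()
for n in ['scene','side','wrist']:
    p,_=grab(n,n+'0.png'); print(n,p)
E
```

```text
0.0 [192.1 594.1 230.2] [ 0.988 -0.156 -0.     0.001] [-0.  -0.4 -0.1] 85.45233382170272
scene {'K': array([[531.72778899,   0.        , 311.01131385],
       [  0.        , 531.72778899, 241.66643391],
       [  0.        ,   0.        ,   1.        ]]), 'position': array([1104.75045178,  193.23199232, 1013.30050395]), 'orientation': array([ 0.5801957 ,  0.75364746, -0.24892995, -0.18281776])}
side {'K': array([[604.24212716,   0.        , 324.40450751],
       [  0.        , 604.24212716, 239.15253161],
       [  0.        ,   0.        ,   1.        ]]), 'position': array([  64.8348584 , -944.20498336, 1233.38296467]), 'orientation': array([ 0.91586063, -0.18447957,  0.07380163, -0.34888381])}
wrist {'K': array([[411.31934346,   0.        , 314.53525163],
       [  0.        , 411.31934346, 245.0283702 ],
       [  0.        ,   0.        ,   1.        ]]), 'position': array([256.62857795, 572.90206125, 372.85088862]), 'orientation': array([-0.58264619,  0.80139566,  0.10876964, -0.08035903])}
```

View pics/scene0.png

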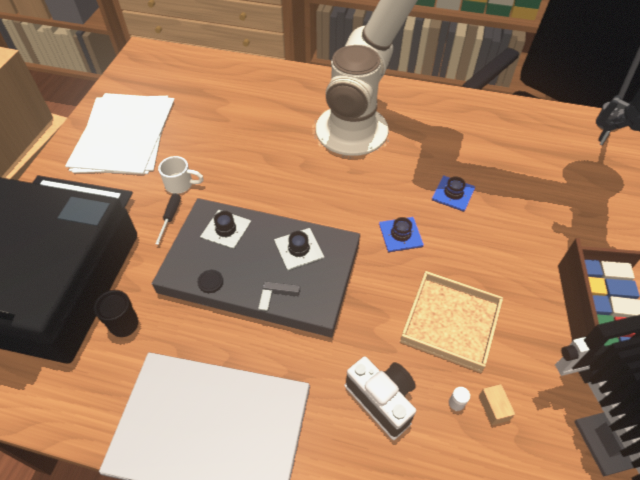

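View pics/wrist0.png

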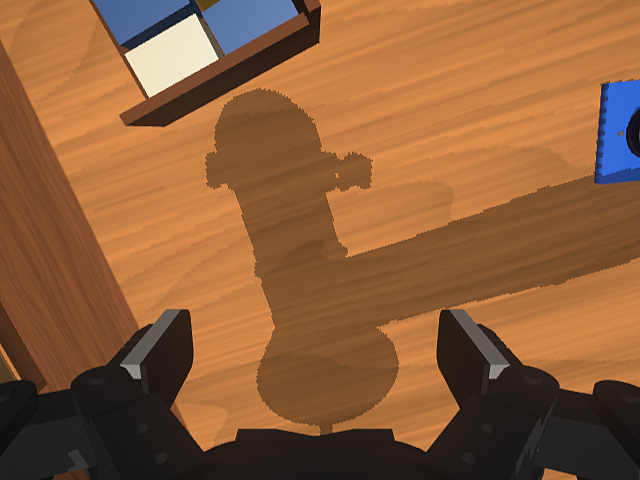

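The scene shows two white boards on the granite at about (225,227) and (298,247), blue look-alikes at (455,190) and (402,233), and the tray at (453,320). The wrist view shows only desk and one blue decoy.

```bash
python3 - <<'E'
from h import *
p,im=grab('scene')
hsv=cv2.cvtColor(im,cv2.COLOR_RGB2HSV)
m=cv2.inRange(hsv,(0,0,130),(180,60,255))
for (x0,y0,x1,y1) in [(195,205,255,250),(270,225,330,272)]:
    mm=np.zeros_like(m);mm[y0:y1,x0:x1]=m[y0:y1,x0:x1]
    c=max(cv2.findContours(mm,0,2)[0],key=cv2.contourArea)
    pts=np.array([ray(p,*q,56)[:2] for q in cv2.convexHull(c)[:,0]],np.float32)
    print('board',cv2.minAreaRect(pts))
print('gr',[np.round(ray(p,*q,50)) for q in [(202,201),(359,236),(331,328),(158,285)]])
t=[ray(p,*q,30)[:2] for q in [(426,274),(502,295),(480,367),(404,325)]]
print('tray',np.round(t),np.mean(t,0), cv2.minAreaRect(np.array(t,np.float32)))
print('cap',ray(p,210,281,59),'sq',ray(p,280,288,66))
cv2.imwrite('pics/c.png',cv2.resize(im[190:380,140:520,::-1],None,fx=2.1,fy=2.1,interpolation=2))
E
```

```text
board ((449.3393249511719, -197.98165893554688), (89.0641098022461, 88.633544921875), 82.15194702148438)
board ((460.13958740234375, -22.445899963378906), (91.11451721191406, 88.08875274658203), 36.701576232910156)
gr [array([ 382., -283.,   50.]), array([391., 100.,  50.]), array([629.,  93.,  50.]), array([ 624., -286.,   50.])]
tray [[440. 261.]
 [452. 423.]
 [627. 391.]
 [575. 234.]] [523.60186031 327.24020963] ((525.0004272460938, 326.5184020996094), (163.90611267089844, 177.7349853515625), 79.63655090332031)
cap [ 591.66604569 -178.87077164   59.        ] sq [574.7099655  -29.05038734  66.        ]
```

View pics/c.png

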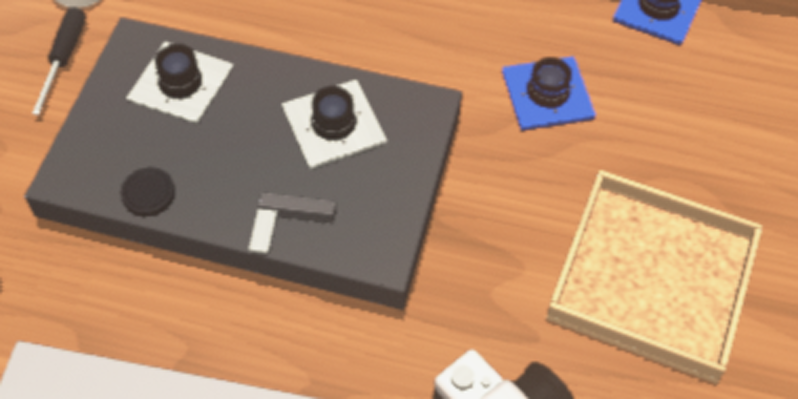

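```bash
python3 -m handwheel '[{"x":0.07,"y":-0.203,"az":-0.0245},{"x":0.07,"y":-0.203,"az":-0.0245},{"x":0.07,"y":-0.203,"az":-0.0245},{"x":0.07,"y":-0.203,"az":-0.0245},{"x":0.07,"y":-0.203,"az":-0.0245},{"x":0.07,"y":-0.203,"az":-0.0245},{"x":0.07,"y":-0.203,"az":-0.0245},{"x":0.07,"y":-0.203,"az":-0.0245}]' -1; python3 -m handwheel '[{"x":0.07,"y":-0.203,"az":-0.0245},{"x":0.07,"y":-0.203,"az":-0.0245},{"x":0.07,"y":-0.203,"az":-0.0245},{"x":0.07,"y":-0.203,"az":-0.0245},{"x":0.07,"y":-0.203,"az":-0.0245},{"x":0.07,"y":-0.203,"az":-0.0245},{"x":0.07,"y":-0.203,"az":-0.0245},{"x":0.07,"y":-0.203,"az":-0.0245}]'
python3 - <<'E'
from h import *
st(); p,im=grab('wrist','w1.png'); st(); print(p['position'],p['orientation'])
E
```

```text
0.2 [192.2 594.3 230.6] [ 0.988 -0.156 -0.     0.001] [ 0.3 -0.4 -0.4] 85.2833001081811
0.25 [192.2 594.4 230.8] [ 0.988 -0.156 -0.     0.001] [ 0.5 -0.8  0.3] 85.4762159040579
[256.65943566 572.98799813 373.16133036] [-0.58270632  0.80135216  0.10895201 -0.0801095 ]invalid input at $[0]: expected keys x, y, z, ax, ay, az
invalid input at $[0]: expected keys x, y, z, ax, ay, az
```

View pics/w1.png

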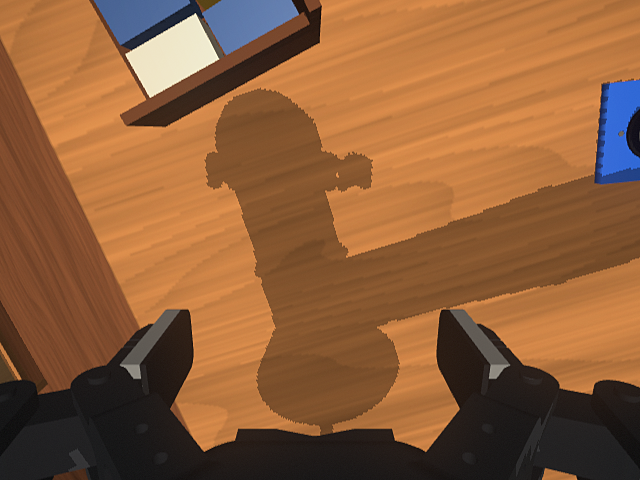

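All six keys are required, so both calls were refused and nothing moved; the view is the same as before. Retrying with full rows.

```bash
python3 -m handwheel '[{"x":0.07,"y":-0.203,"z":0,"ax":0,"ay":0,"az":-0.0245},{"x":0.07,"y":-0.203,"z":0,"ax":0,"ay":0,"az":-0.0245},{"x":0.07,"y":-0.203,"z":0,"ax":0,"ay":0,"az":-0.0245},{"x":0.07,"y":-0.203,"z":0,"ax":0,"ay":0,"az":-0.0245},{"x":0.07,"y":-0.203,"z":0,"ax":0,"ay":0,"az":-0.0245},{"x":0.07,"y":-0.203,"z":0,"ax":0,"ay":0,"az":-0.0245},{"x":0.07,"y":-0.203,"z":0,"ax":0,"ay":0,"az":-0.0245},{"x":0.07,"y":-0.203,"z":0,"ax":0,"ay":0,"az":-0.0245}]' -1; python3 -m handwheel '[{"x":0.07,"y":-0.203,"z":0,"ax":0,"ay":0,"az":-0.0245},{"x":0.07,"y":-0.203,"z":0,"ax":0,"ay":0,"az":-0.0245},{"x":0.07,"y":-0.203,"z":0,"ax":0,"ay":0,"az":-0.0245},{"x":0.07,"y":-0.203,"z":0,"ax":0,"ay":0,"az":-0.0245},{"x":0.07,"y":-0.203,"z":0,"ax":0,"ay":0,"az":-0.0245},{"x":0.07,"y":-0.203,"z":0,"ax":0,"ay":0,"az":-0.0245},{"x":0.07,"y":-0.203,"z":0,"ax":0,"ay":0,"az":-0.0245},{"x":0.07,"y":-0.203,"z":0,"ax":0,"ay":0,"az":-0.0245}]'
python3 - <<'E'
from h import *
st(); p,im=grab('wrist','w2.png'); st(); print(p['position'],p['orientation'])
E
```

```text
clock: 1.05
position: [304.4, 268.1, 231.5]
ee_rot: [0.952, -0.306, 0.0, -0.0]
contact_force: [1.0, 0.4, 0.5]
gripper_width: -0.4
grasp_force: 0.0
clock: 1.85
position: [416.5, -56.8, 231.6]
ee_rot: [0.894, -0.448, 0.0, -0.0]
contact_force: [0.8, 0.5, -0.5]
gripper_width: 0.0
grasp_force: 0.0
1.85 [416.5 -56.8 231.6] [ 0.894 -0.448  0.    -0.   ] [ 0.8  0.5 -0.5] 0.04361558349892493
1.9 [417.8 -60.9 231.4] [ 0.892 -0.451  0.001  0.001] [ 3.7 -2.2  0.7] -0.21853949156203947
[ 456.79589053 -111.83730515  374.18117419] [-0.31193059  0.94045792  0.12830669 -0.04213783]
```

View pics/w2.png

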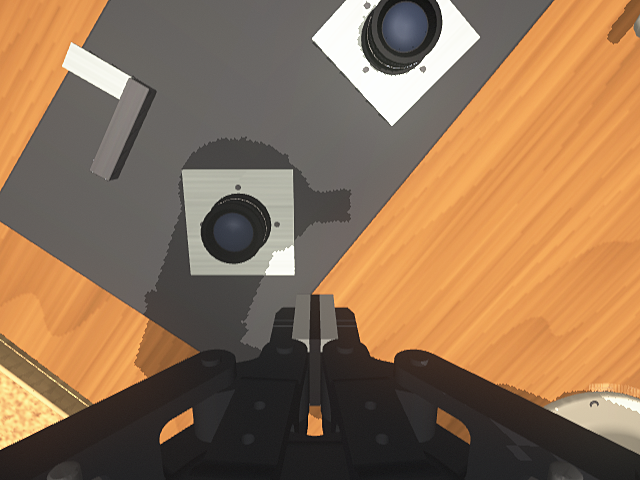

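The wrist view shows lens B's board with corners at (181,170),(293,169),(295,275),(191,276) and three of board A's corners at (313,39),(392,126),(480,37).

```bash
python3 - <<'E'
from h import *
p,im=grab('wrist'); st()
g=cv2.cvtColor(im,cv2.COLOR_RGB2GRAY)
def go(c,z):
    c=cv2.cornerSubPix(g,np.array(c,np.float32).reshape(-1,1,2),(4,4),(-1,-1),(3,30,.01))[:,0]
    return np.array([ray(p,*q,z)[:2] for q in c]),c
for z in(55,59):
    B,c=go([(181,170),(293,169),(295,275),(191,276)],z); A,c2=go([(313,39),(392,126),(480,37)],z)
    print(z,np.round(c),np.round(c2)); print('B',B.round(1).tolist(),B.mean(0),np.linalg.norm(np.diff(B,axis=0),axis=1),[np.degrees(np.arctan2(*(B[i+1]-B[i])[::-1]))%90 for i in range(3)])
    print('A',A.round(1).tolist(),(A[0]+A[2])/2,np.linalg.norm(np.diff(A,axis=0),axis=1),[np.degrees(np.arctan2(*(A[i+1]-A[i])[::-1]))%90 for i in range(2)])
E
```

```text
1.95 [417.  -58.7 231.1] [ 0.892 -0.451  0.     0.   ] [-0.7  0.5  0.1] 0.41360820676330595
55 [[181. 170.]
 [293. 169.]
 [295. 275.]
 [191. 276.]] [[313.  39.]
 [392. 126.]
 [480.  37.]]
B [[523.1, -32.6], [454.4, -84.0], [403.2, -15.0], [471.5, 36.3]] [463.05293955 -23.82226177] [85.78769988 85.92666102 85.45471687] [np.float64(36.823268585923415), np.float64(36.61984463036028), np.float64(36.88544045677681)]
A [[495.7, -166.2], [413.4, -153.4], [401.5, -237.1]] [ 448.61481133 -201.65259981] [83.36899358 84.52749049] [np.float64(81.19711183366178), np.float64(81.92361856801669)]
59 [[181. 170.]
 [293. 169.]
 [295. 275.]
 [191. 276.]] [[313.  39.]
 [392. 126.]
 [480.  37.]]
B [[522.3, -33.6], [454.5, -84.4], [403.9, -16.3], [471.3, 34.4]] [462.98780898 -24.97690841] [84.71217397 84.84939295 84.38336559] [np.float64(36.82326858592336), np.float64(36.61984463036025), np.float64(36.88544045677683)]
A [[495.3, -165.6], [413.9, -153.0], [402.2, -235.6]] [ 448.73069251 -200.57777607] [82.32379115 83.46776391] [np.float64(81.19711183366178), np.float64(81.92361856801668)]
```

```bash
python3 -m handwheel '[{"x":-0.004,"y":0.035,"z":-0.135,"ax":0,"ay":0,"az":0},{"x":-0.004,"y":0.035,"z":-0.135,"ax":0,"ay":0,"az":0},{"x":-0.004,"y":0.035,"z":-0.135,"ax":0,"ay":0,"az":0},{"x":-0.004,"y":0.035,"z":-0.135,"ax":0,"ay":0,"az":0},{"x":-0.004,"y":0.035,"z":-0.135,"ax":0,"ay":0,"az":0},{"x":-0.003,"y":0.035,"z":-0.135,"ax":0,"ay":0,"az":0},{"x":0,"y":0,"z":0,"ax":0,"ay":0,"az":0},{"x":0,"y":0,"z":0,"ax":0,"ay":0,"az":0}]'
python3 -m handwheel '[{"x":0,"y":0,"z":-0.0125,"ax":0,"ay":0,"az":0},{"x":0,"y":0,"z":-0.0125,"ax":0,"ay":0,"az":0},{"x":0,"y":0,"z":0,"ax":0,"ay":0,"az":0},{"x":0,"y":0,"z":0,"ax":0,"ay":0,"az":0},{"x":0,"y":0,"z":0,"ax":0,"ay":0,"az":0},{"x":0,"y":0,"z":0,"ax":0,"ay":0,"az":0},{"x":0,"y":0,"z":0,"ax":0,"ay":0,"az":0},{"x":0,"y":0,"z":0,"ax":0,"ay":0,"az":0}]'
```

```text
clock: 2.75
position: [411.9, -12.6, 69.7]
ee_rot: [0.894, -0.447, -0.0, 0.0]
contact_force: [0.0, -0.3, -0.2]
gripper_width: -0.1
grasp_force: 0.0
clock: 3.55
position: [411.7, -13.0, 64.3]
ee_rot: [0.894, -0.448, 0.0, -0.0]
contact_force: [-0.1, 0.0, 0.1]
gripper_width: 0.3
grasp_force: 0.0
```

```bash
python3 -m handwheel '[{"x":0,"y":-0.01,"z":-0.004,"ax":0,"ay":0,"az":0},{"x":0,"y":-0.01,"z":-0.004,"ax":0,"ay":0,"az":0},{"x":0,"y":0,"z":-0.002,"ax":0,"ay":0,"az":0},{"x":0,"y":0,"z":-0.002,"ax":0,"ay":0,"az":0},{"x":0,"y":0,"z":-0.001,"ax":0,"ay":0,"az":0},{"x":0,"y":0,"z":-0.001,"ax":0,"ay":0,"az":0},{"x":0,"y":0,"z":0,"ax":0,"ay":0,"az":0},{"x":0,"y":0,"z":0,"ax":0,"ay":0,"az":0}]'
```

```text
clock: 4.35
position: [411.7, -16.9, 61.5]
ee_rot: [0.894, -0.448, 0.0, -0.0]
contact_force: [-0.5, -0.3, 0.0]
gripper_width: 0.0
grasp_force: 0.0
```

```bash
python3 -m handwheel '[{"x":0,"y":0,"z":-0.001,"ax":0,"ay":0,"az":0},{"x":0,"y":0,"z":-0.001,"ax":0,"ay":0,"az":0},{"x":0,"y":0,"z":-0.001,"ax":0,"ay":0,"az":0},{"x":0,"y":0,"z":-0.001,"ax":0,"ay":0,"az":0},{"x":0,"y":0,"z":-0.001,"ax":0,"ay":0,"az":0},{"x":0,"y":0,"z":-0.001,"ax":0,"ay":0,"az":0},{"x":0,"y":0,"z":-0.001,"ax":0,"ay":0,"az":0},{"x":0,"y":0,"z":-0.001,"ax":0,"ay":0,"az":0}]'
```

```text
clock: 5.15
position: [411.7, -16.9, 59.9]
ee_rot: [0.894, -0.448, -0.0, 0.0]
contact_force: [0.3, -0.8, -0.7]
gripper_width: 0.2
grasp_force: 0.0
```

```bash
python3 -m handwheel '[{"x":0,"y":0,"z":-0.001,"ax":0,"ay":0,"az":0},{"x":0,"y":0,"z":-0.001,"ax":0,"ay":0,"az":0},{"x":0,"y":0,"z":-0.001,"ax":0,"ay":0,"az":0},{"x":0,"y":0,"z":-0.001,"ax":0,"ay":0,"az":0},{"x":0,"y":0,"z":-0.001,"ax":0,"ay":0,"az":0},{"x":0,"y":0,"z":-0.001,"ax":0,"ay":0,"az":0},{"x":0,"y":0,"z":-0.001,"ax":0,"ay":0,"az":0},{"x":0,"y":0,"z":-0.001,"ax":0,"ay":0,"az":0}]'
```

```text
clock: 5.95
position: [411.8, -16.9, 59.5]
ee_rot: [0.894, -0.447, 0.0, 0.0]
contact_force: [-5.4, 1.4, 15.0]
gripper_width: -0.1
grasp_force: 7.8
```

Contact at about z 59.5, stiff at about 12 N/mm, so this corner doesn't rock. Easing off and going to the next corner, aiming for about 6 N (0.5 mm below the top).

```bash
python3 -m handwheel '[{"x":0,"y":0,"z":0.2,"ax":0,"ay":0,"az":0},{"x":0.1465,"y":0.107,"z":0,"ax":0,"ay":0,"az":0},{"x":0.1465,"y":0.107,"z":0,"ax":0,"ay":0,"az":0},{"x":0,"y":0,"z":-0.09,"ax":0,"ay":0,"az":0},{"x":0,"y":0,"z":-0.06,"ax":0,"ay":0,"az":0},{"x":0,"y":0,"z":-0.02,"ax":0,"ay":0,"az":0},{"x":0,"y":0,"z":-0.01,"ax":0,"ay":0,"az":0},{"x":0,"y":0,"z":0,"ax":0,"ay":0,"az":0}]'
python3 -m handwheel '[{"x":0,"y":0,"z":-0.00125,"ax":0,"ay":0,"az":0},{"x":0,"y":0,"z":-0.00125,"ax":0,"ay":0,"az":0},{"x":0,"y":0,"z":-0.00125,"ax":0,"ay":0,"az":0},{"x":0,"y":0,"z":-0.00125,"ax":0,"ay":0,"az":0},{"x":0,"y":0,"z":-0.00125,"ax":0,"ay":0,"az":0},{"x":0,"y":0,"z":-0.00125,"ax":0,"ay":0,"az":0},{"x":0,"y":0,"z":-0.00125,"ax":0,"ay":0,"az":0},{"x":0,"y":0,"z":-0.00125,"ax":0,"ay":0,"az":0}]'
```

```text
clock: 6.75
position: [470.3, 25.8, 62.4]
ee_rot: [0.894, -0.448, 0.0, 0.0]
contact_force: [-0.2, -1.7, 0.4]
gripper_width: -0.0
grasp_force: 0.0
clock: 7.55
position: [470.3, 25.9, 60.3]
ee_rot: [0.894, -0.448, -0.0, 0.0]
contact_force: [-0.0, 0.5, 0.1]
gripper_width: 0.2
grasp_force: 0.0
```

```bash
python3 -m handwheel '[{"x":0,"y":0,"z":-0.001,"ax":0,"ay":0,"az":0},{"x":0,"y":0,"z":-0.001,"ax":0,"ay":0,"az":0},{"x":0,"y":0,"z":-0.001,"ax":0,"ay":0,"az":0},{"x":0,"y":0,"z":-0.001,"ax":0,"ay":0,"az":0},{"x":0,"y":0,"z":-0.001,"ax":0,"ay":0,"az":0},{"x":0,"y":0,"z":-0.001,"ax":0,"ay":0,"az":0},{"x":0,"y":0,"z":-0.0005,"ax":0,"ay":0,"az":0},{"x":0,"y":0,"z":0,"ax":0,"ay":0,"az":0}]'
```

```text
clock: 8.35
position: [470.3, 25.8, 59.6]
ee_rot: [0.894, -0.448, 0.0, 0.0]
contact_force: [-1.8, -0.1, 6.6]
gripper_width: -0.2
grasp_force: 3.0
```

```bash
python3 -m handwheel '[{"x":0,"y":0,"z":0.1965,"ax":0,"ay":0,"az":0},{"x":0.108,"y":-0.1445,"z":0,"ax":0,"ay":0,"az":0},{"x":0.108,"y":-0.1445,"z":0,"ax":0,"ay":0,"az":0},{"x":0,"y":0,"z":-0.09,"ax":0,"ay":0,"az":0},{"x":0,"y":0,"z":-0.06,"ax":0,"ay":0,"az":0},{"x":0,"y":0,"z":-0.02,"ax":0,"ay":0,"az":0},{"x":0,"y":0,"z":-0.01,"ax":0,"ay":0,"az":0},{"x":0,"y":0,"z":0,"ax":0,"ay":0,"az":0}]'
python3 -m handwheel '[{"x":0,"y":0,"z":-0.00125,"ax":0,"ay":0,"az":0},{"x":0,"y":0,"z":-0.00125,"ax":0,"ay":0,"az":0},{"x":0,"y":0,"z":-0.00125,"ax":0,"ay":0,"az":0},{"x":0,"y":0,"z":-0.00125,"ax":0,"ay":0,"az":0},{"x":0,"y":0,"z":-0.00125,"ax":0,"ay":0,"az":0},{"x":0,"y":0,"z":-0.00125,"ax":0,"ay":0,"az":0},{"x":0,"y":0,"z":-0.00125,"ax":0,"ay":0,"az":0},{"x":0,"y":0,"z":-0.00125,"ax":0,"ay":0,"az":0}]'
python3 -m handwheel '[{"x":0,"y":0,"z":-0.001,"ax":0,"ay":0,"az":0},{"x":0,"y":0,"z":-0.001,"ax":0,"ay":0,"az":0},{"x":0,"y":0,"z":-0.001,"ax":0,"ay":0,"az":0},{"x":0,"y":0,"z":-0.001,"ax":0,"ay":0,"az":0},{"x":0,"y":0,"z":-0.001,"ax":0,"ay":0,"az":0},{"x":0,"y":0,"z":-0.001,"ax":0,"ay":0,"az":0},{"x":0,"y":0,"z":-0.0005,"ax":0,"ay":0,"az":0},{"x":0,"y":0,"z":0,"ax":0,"ay":0,"az":0}]'
```

```text
clock: 9.15
position: [513.3, -31.5, 62.3]
ee_rot: [0.894, -0.447, -0.0, 0.0]
contact_force: [-0.4, 0.4, -0.2]
gripper_width: -0.1
grasp_force: 0.0
clock: 9.95
position: [513.5, -32.0, 60.3]
ee_rot: [0.894, -0.448, -0.0, 0.0]
contact_force: [-0.6, -0.4, 0.0]
gripper_width: 0.2
grasp_force: 0.0
clock: 10.75
position: [513.5, -32.0, 59.6]
ee_rot: [0.894, -0.448, 0.0, 0.0]
contact_force: [-2.5, 1.8, 5.3]
gripper_width: 0.4
grasp_force: 2.7
```

```bash
python3 -m handwheel '[{"x":0,"y":0,"z":0.1965,"ax":0,"ay":0,"az":0},{"x":-0.1445,"y":-0.1075,"z":0,"ax":0,"ay":0,"az":0},{"x":-0.1445,"y":-0.1075,"z":0,"ax":0,"ay":0,"az":0},{"x":0,"y":0,"z":-0.09,"ax":0,"ay":0,"az":0},{"x":0,"y":0,"z":-0.06,"ax":0,"ay":0,"az":0},{"x":0,"y":0,"z":-0.02,"ax":0,"ay":0,"az":0},{"x":0,"y":0,"z":-0.01,"ax":0,"ay":0,"az":0},{"x":0,"y":0,"z":0,"ax":0,"ay":0,"az":0}]'
python3 -m handwheel '[{"x":0,"y":0,"z":-0.00125,"ax":0,"ay":0,"az":0},{"x":0,"y":0,"z":-0.00125,"ax":0,"ay":0,"az":0},{"x":0,"y":0,"z":-0.00125,"ax":0,"ay":0,"az":0},{"x":0,"y":0,"z":-0.00125,"ax":0,"ay":0,"az":0},{"x":0,"y":0,"z":-0.00125,"ax":0,"ay":0,"az":0},{"x":0,"y":0,"z":-0.00125,"ax":0,"ay":0,"az":0},{"x":0,"y":0,"z":-0.00125,"ax":0,"ay":0,"az":0},{"x":0,"y":0,"z":-0.00125,"ax":0,"ay":0,"az":0}]'
python3 -m handwheel '[{"x":0,"y":0,"z":-0.001,"ax":0,"ay":0,"az":0},{"x":0,"y":0,"z":-0.001,"ax":0,"ay":0,"az":0},{"x":0,"y":0,"z":-0.001,"ax":0,"ay":0,"az":0},{"x":0,"y":0,"z":-0.001,"ax":0,"ay":0,"az":0},{"x":0,"y":0,"z":-0.001,"ax":0,"ay":0,"az":0},{"x":0,"y":0,"z":-0.001,"ax":0,"ay":0,"az":0},{"x":0,"y":0,"z":-0.0005,"ax":0,"ay":0,"az":0},{"x":0,"y":0,"z":0,"ax":0,"ay":0,"az":0}]'
```

```text
clock: 11.55
position: [456.0, -74.8, 62.3]
ee_rot: [0.894, -0.448, 0.0, 0.0]
contact_force: [0.0, 0.0, 0.3]
gripper_width: 0.1
grasp_force: 0.0
clock: 12.35
position: [455.7, -75.0, 60.3]
ee_rot: [0.894, -0.448, 0.0, 0.0]
contact_force: [0.7, 0.8, 0.0]
gripper_width: -0.2
grasp_force: 0.0
clock: 13.15
position: [455.7, -74.9, 59.5]
ee_rot: [0.894, -0.448, 0.0, 0.0]
contact_force: [-1.7, 0.7, 4.9]
gripper_width: 0.2
grasp_force: 3.0
```

Board B is stiff at all four corners. Moving to lens A, turning to its yaw, and measuring from near.

```bash
python3 -m handwheel '[{"x":0,"y":0,"z":0.2,"ax":0,"ay":0,"az":0},{"x":-0.055,"y":-0.0985,"z":0.076,"ax":0,"ay":0,"az":0.083},{"x":-0.055,"y":-0.0985,"z":0.076,"ax":0,"ay":0,"az":0.083},{"x":-0.055,"y":-0.0985,"z":0.076,"ax":0,"ay":0,"az":0.083},{"x":-0.055,"y":-0.0985,"z":0.076,"ax":0,"ay":0,"az":0.083},{"x":-0.055,"y":-0.0985,"z":0.076,"ax":0,"ay":0,"az":0.083},{"x":-0.055,"y":-0.0985,"z":0.076,"ax":0,"ay":0,"az":0.083},{"x":0,"y":0,"z":0,"ax":0,"ay":0,"az":0}]'
python3 - <<'E'
from h import *
arm.get_image('wrist'); p,im=grab('wrist','w3.png'); st(); np.save('p3.npy',p,allow_pickle=True)
E
```

```text
clock: 13.95
position: [389.8, -194.6, 191.9]
ee_rot: [0.997, -0.074, 0.002, 0.0]
contact_force: [0.6, 0.2, -0.4]
gripper_width: 0.3
grasp_force: 0.0
14.05 [ 389.5 -193.2  190. ] [ 0.997 -0.075  0.    -0.   ] [ 0.9 -0.2 -0. ] -0.30575558612831766
```

View pics/w3.png

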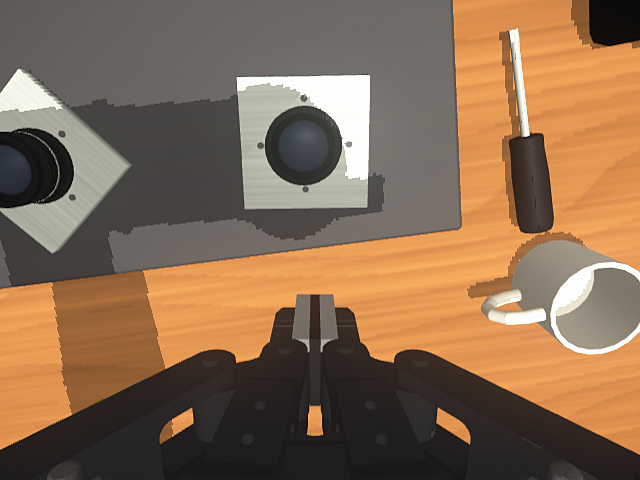

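Board A's corners are at (237,77),(370,74),(367,207),(244,209), square to the view; the cup is lower right and clear.

```bash
python3 - <<'E'
from h import *
p=np.load('p3.npy',allow_pickle=True).item(); g=cv2.imread('pics/w3.png',0)
c=cv2.cornerSubPix(g,np.array([(237,77),(370,74),(367,207),(244,209)],np.float32).reshape(-1,1,2),(4,4),(-1,-1),(3,30,.01))[:,0]
print(c)
for z in(54,57):
    A=np.array([ray(p,*q,z)[:2] for q in c]); m=A.mean(0)
    print(z,A.round(1).tolist(),m,np.linalg.norm(np.roll(A,-1,0)-A,axis=1),[np.degrees(np.arctan2(*(A[(i+1)%4]-A[i])[::-1]))%90 for i in range(4)])
    for a in A: d=a-m; print('press',(m+51*d/np.linalg.norm(d)).round(1))
E
```

```text
[[236.29964  76.6628 ]
 [369.39716  74.58604]
 [366.62878 206.98732]
 [244.22595 208.5229 ]]
54 [[496.9, -160.5], [485.5, -244.0], [401.6, -232.4], [413.1, -149.0]] [ 449.26163243 -196.48031349] [84.25435259 84.7114014  84.17617112 84.56434984] [np.float64(82.21358727064317), np.float64(82.12784418508221), np.float64(82.1135494717091), np.float64(82.18075316552958)]
press [ 490.  -165.7]
press [ 480.2 -237. ]
press [ 408.5 -227.2]
press [ 418.4 -155.9]
57 [[496.5, -161.0], [485.2, -243.6], [402.2, -232.1], [413.6, -149.6]] [ 449.3371616  -196.56710859] [83.34985428 83.80199652 83.27251211 83.6565236 ] [np.float64(82.21358727064319), np.float64(82.12784418508221), np.float64(82.11354947170913), np.float64(82.1807531655296)]
press [ 490.  -165.8]
press [ 480.3 -237.1]
press [ 408.6 -227.2]
press [ 418.4 -156. ]
```

```bash
python3 -m handwheel '[{"x":0.024,"y":0.031,"z":-0.1067,"ax":0,"ay":0,"az":0},{"x":0.024,"y":0.031,"z":-0.1067,"ax":0,"ay":0,"az":0},{"x":0.024,"y":0.031,"z":-0.1067,"ax":0,"ay":0,"az":0},{"x":0.024,"y":0.031,"z":-0.1067,"ax":0,"ay":0,"az":0},{"x":0.024,"y":0.031,"z":-0.1067,"ax":0,"ay":0,"az":0},{"x":0.024,"y":0.031,"z":-0.1067,"ax":0,"ay":0,"az":0},{"x":0,"y":0,"z":0,"ax":0,"ay":0,"az":0},{"x":0,"y":0,"z":0,"ax":0,"ay":0,"az":0}]'
python3 -m handwheel '[{"x":0,"y":0,"z":-0.005,"ax":0,"ay":0,"az":0},{"x":0,"y":0,"z":-0.005,"ax":0,"ay":0,"az":0},{"x":0,"y":0,"z":-0.0025,"ax":0,"ay":0,"az":0},{"x":0,"y":0,"z":-0.0025,"ax":0,"ay":0,"az":0},{"x":0,"y":0,"z":-0.0025,"ax":0,"ay":0,"az":0},{"x":0,"y":0,"z":0,"ax":0,"ay":0,"az":0},{"x":0,"y":0,"z":0,"ax":0,"ay":0,"az":0},{"x":0,"y":0,"z":0,"ax":0,"ay":0,"az":0}]'
```

```text
clock: 14.85
position: [418.3, -155.4, 61.7]
ee_rot: [0.997, -0.073, -0.001, 0.0]
contact_force: [-0.8, -0.6, 0.8]
gripper_width: 0.1
grasp_force: 0.0
clock: 15.65
position: [418.5, -155.9, 58.7]
ee_rot: [0.997, -0.073, 0.0, 0.0]
contact_force: [-0.3, 0.4, -0.2]
gripper_width: -0.1
grasp_force: 0.0
```

```bash
python3 -m handwheel '[{"x":0,"y":0,"z":-0.00125,"ax":0,"ay":0,"az":0},{"x":0,"y":0,"z":-0.00125,"ax":0,"ay":0,"az":0},{"x":0,"y":0,"z":-0.00125,"ax":0,"ay":0,"az":0},{"x":0,"y":0,"z":-0.00125,"ax":0,"ay":0,"az":0},{"x":0,"y":0,"z":0,"ax":0,"ay":0,"az":0},{"x":0,"y":0,"z":0,"ax":0,"ay":0,"az":0},{"x":0,"y":0,"z":0,"ax":0,"ay":0,"az":0},{"x":0,"y":0,"z":0,"ax":0,"ay":0,"az":0}]'
```

```text
clock: 16.45
position: [418.5, -156.0, 57.7]
ee_rot: [0.997, -0.073, 0.0, 0.0]
contact_force: [1.0, 0.1, 0.3]
gripper_width: 0.0
grasp_force: 0.0
```

Plenty of time; continuing in 0.8 mm steps.

```bash
python3 -m handwheel '[{"x":0,"y":0,"z":-0.001,"ax":0,"ay":0,"az":0},{"x":0,"y":0,"z":-0.001,"ax":0,"ay":0,"az":0},{"x":0,"y":0,"z":-0.001,"ax":0,"ay":0,"az":0},{"x":0,"y":0,"z":-0.001,"ax":0,"ay":0,"az":0},{"x":0,"y":0,"z":0,"ax":0,"ay":0,"az":0},{"x":0,"y":0,"z":0,"ax":0,"ay":0,"az":0},{"x":0,"y":0,"z":0,"ax":0,"ay":0,"az":0},{"x":0,"y":0,"z":0,"ax":0,"ay":0,"az":0}]'
```

```text
clock: 17.25
position: [418.5, -155.9, 56.9]
ee_rot: [0.997, -0.073, 0.0, 0.0]
contact_force: [1.3, -0.1, 0.0]
gripper_width: 0.0
grasp_force: 0.0
```

```bash
python3 -m handwheel '[{"x":0,"y":0,"z":-0.001,"ax":0,"ay":0,"az":0},{"x":0,"y":0,"z":-0.001,"ax":0,"ay":0,"az":0},{"x":0,"y":0,"z":-0.001,"ax":0,"ay":0,"az":0},{"x":0,"y":0,"z":-0.001,"ax":0,"ay":0,"az":0},{"x":0,"y":0,"z":0,"ax":0,"ay":0,"az":0},{"x":0,"y":0,"z":0,"ax":0,"ay":0,"az":0},{"x":0,"y":0,"z":0,"ax":0,"ay":0,"az":0},{"x":0,"y":0,"z":0,"ax":0,"ay":0,"az":0}]'
```

```text
clock: 18.05
position: [418.5, -155.9, 56.1]
ee_rot: [0.997, -0.073, 0.0, 0.0]
contact_force: [-0.2, -0.5, 0.6]
gripper_width: -0.1
grasp_force: 0.0
```

```bash
python3 -m handwheel '[{"x":0,"y":0,"z":-0.001,"ax":0,"ay":0,"az":0},{"x":0,"y":0,"z":-0.001,"ax":0,"ay":0,"az":0},{"x":0,"y":0,"z":-0.001,"ax":0,"ay":0,"az":0},{"x":0,"y":0,"z":-0.001,"ax":0,"ay":0,"az":0},{"x":0,"y":0,"z":0,"ax":0,"ay":0,"az":0},{"x":0,"y":0,"z":0,"ax":0,"ay":0,"az":0},{"x":0,"y":0,"z":0,"ax":0,"ay":0,"az":0},{"x":0,"y":0,"z":0,"ax":0,"ay":0,"az":0}]'
```

```text
clock: 18.85
position: [418.5, -155.9, 55.6]
ee_rot: [0.997, -0.073, 0.0, 0.0]
contact_force: [-1.6, 0.5, 5.7]
gripper_width: -0.1
grasp_force: 2.7
```

```bash
python3 - <<'E'
from h import *
st()
E
```

```text
18.85 [ 418.5 -155.9   55.6] [ 0.997 -0.073  0.     0.   ] [-1.6  0.5  5.7] -0.09233018237006983
```

Sound corner; top at about 55.6. Next corners use the same pattern.

```bash
python3 -m handwheel '[{"x":0,"y":0,"z":0.196,"ax":0,"ay":0,"az":0},{"x":0.179,"y":-0.0245,"z":0,"ax":0,"ay":0,"az":0},{"x":0.179,"y":-0.0245,"z":0,"ax":0,"ay":0,"az":0},{"x":0,"y":0,"z":-0.09,"ax":0,"ay":0,"az":0},{"x":0,"y":0,"z":-0.06,"ax":0,"ay":0,"az":0},{"x":0,"y":0,"z":-0.02,"ax":0,"ay":0,"az":0},{"x":0,"y":0,"z":-0.01,"ax":0,"ay":0,"az":0},{"x":0,"y":0,"z":0,"ax":0,"ay":0,"az":0}]'
python3 -m handwheel '[{"x":0,"y":0,"z":-0.00125,"ax":0,"ay":0,"az":0},{"x":0,"y":0,"z":-0.00125,"ax":0,"ay":0,"az":0},{"x":0,"y":0,"z":-0.00125,"ax":0,"ay":0,"az":0},{"x":0,"y":0,"z":-0.00125,"ax":0,"ay":0,"az":0},{"x":0,"y":0,"z":-0.00125,"ax":0,"ay":0,"az":0},{"x":0,"y":0,"z":-0.00125,"ax":0,"ay":0,"az":0},{"x":0,"y":0,"z":-0.00125,"ax":0,"ay":0,"az":0},{"x":0,"y":0,"z":-0.00125,"ax":0,"ay":0,"az":0}]'
```

```text
clock: 19.65
position: [489.6, -165.7, 58.5]
ee_rot: [0.997, -0.073, -0.0, 0.0]
contact_force: [-0.5, -0.2, 0.2]
gripper_width: 0.0
grasp_force: 0.0
clock: 20.45
position: [490.4, -165.7, 56.8]
ee_rot: [0.997, -0.073, 0.0, -0.0]
contact_force: [0.1, -0.1, 2.6]
gripper_width: 0.3
grasp_force: 1.6
```

```bash
python3 -m handwheel '[{"x":0,"y":0,"z":-0.001,"ax":0,"ay":0,"az":0},{"x":0,"y":0,"z":-0.001,"ax":0,"ay":0,"az":0},{"x":0,"y":0,"z":-0.001,"ax":0,"ay":0,"az":0},{"x":0,"y":0,"z":-0.001,"ax":0,"ay":0,"az":0},{"x":0,"y":0,"z":-0.001,"ax":0,"ay":0,"az":0},{"x":0,"y":0,"z":-0.001,"ax":0,"ay":0,"az":0},{"x":0,"y":0,"z":0,"ax":0,"ay":0,"az":0},{"x":0,"y":0,"z":0,"ax":0,"ay":0,"az":0}]'
```

```text
clock: 21.25
position: [490.5, -165.6, 55.6]
ee_rot: [0.997, -0.073, 0.0, -0.0]
contact_force: [-0.2, 2.6, 4.4]
gripper_width: -0.1
grasp_force: 2.7
```

This corner yields at 2.6 N, moving from z 56.8 to 55.6, so board A rocks here. I'll press to about 6 N, then check the remaining two corners.

```bash
python3 -m handwheel '[{"x":0,"y":0,"z":-0.0005,"ax":0,"ay":0,"az":0},{"x":0,"y":0,"z":-0.0005,"ax":0,"ay":0,"az":0},{"x":0,"y":0,"z":0,"ax":0,"ay":0,"az":0},{"x":0,"y":0,"z":0,"ax":0,"ay":0,"az":0},{"x":0,"y":0,"z":0,"ax":0,"ay":0,"az":0},{"x":0,"y":0,"z":0,"ax":0,"ay":0,"az":0},{"x":0,"y":0,"z":0,"ax":0,"ay":0,"az":0},{"x":0,"y":0,"z":0,"ax":0,"ay":0,"az":0}]'
python3 -m handwheel '[{"x":0,"y":0,"z":0.005,"ax":0,"ay":0,"az":0},{"x":0,"y":0,"z":0.005,"ax":0,"ay":0,"az":0},{"x":0,"y":0,"z":0.187,"ax":0,"ay":0,"az":0},{"x":-0.0245,"y":-0.178,"z":0,"ax":0,"ay":0,"az":0},{"x":-0.0245,"y":-0.178,"z":0,"ax":0,"ay":0,"az":0},{"x":0,"y":0,"z":-0.09,"ax":0,"ay":0,"az":0},{"x":0,"y":0,"z":-0.06,"ax":0,"ay":0,"az":0},{"x":0,"y":0,"z":-0.02,"ax":0,"ay":0,"az":0}]'
python3 -m handwheel '[{"x":0,"y":0,"z":-0.005,"ax":0,"ay":0,"az":0},{"x":0,"y":0,"z":-0.005,"ax":0,"ay":0,"az":0},{"x":0,"y":0,"z":-0.002,"ax":0,"ay":0,"az":0},{"x":0,"y":0,"z":-0.002,"ax":0,"ay":0,"az":0},{"x":0,"y":0,"z":-0.002,"ax":0,"ay":0,"az":0},{"x":0,"y":0,"z":-0.002,"ax":0,"ay":0,"az":0},{"x":0,"y":0,"z":-0.002,"ax":0,"ay":0,"az":0},{"x":0,"y":0,"z":0,"ax":0,"ay":0,"az":0}]'
```

```text
clock: 22.05
position: [490.5, -165.6, 55.6]
ee_rot: [0.997, -0.073, 0.0, -0.0]
contact_force: [-0.2, 2.9, 6.6]
gripper_width: -0.4
grasp_force: 3.3
clock: 22.85
position: [478.4, -236.6, 58.3]
ee_rot: [0.997, -0.073, -0.002, -0.0]
contact_force: [0.9, -0.6, -0.1]
gripper_width: -0.0
grasp_force: 0.0
clock: 23.65
position: [480.3, -236.9, 56.5]
ee_rot: [0.997, -0.073, -0.0, -0.0]
contact_force: [-1.0, 0.4, 0.0]
gripper_width: -0.1
grasp_force: 0.0
```

```bash
python3 -m handwheel '[{"x":0,"y":0,"z":-0.001,"ax":0,"ay":0,"az":0},{"x":0,"y":0,"z":-0.001,"ax":0,"ay":0,"az":0},{"x":0,"y":0,"z":-0.001,"ax":0,"ay":0,"az":0},{"x":0,"y":0,"z":-0.001,"ax":0,"ay":0,"az":0},{"x":0,"y":0,"z":-0.001,"ax":0,"ay":0,"az":0},{"x":0,"y":0,"z":-0.001,"ax":0,"ay":0,"az":0},{"x":0,"y":0,"z":0,"ax":0,"ay":0,"az":0},{"x":0,"y":0,"z":0,"ax":0,"ay":0,"az":0}]'
```

```text
clock: 24.45
position: [480.3, -236.9, 55.6]
ee_rot: [0.997, -0.073, 0.0, 0.0]
contact_force: [-1.4, 1.5, 4.8]
gripper_width: 0.3
grasp_force: 2.3
```

```bash
python3 -m handwheel '[{"x":0,"y":0,"z":0.196,"ax":0,"ay":0,"az":0},{"x":-0.1795,"y":0.0243,"z":0,"ax":0,"ay":0,"az":0},{"x":-0.1795,"y":0.0243,"z":0,"ax":0,"ay":0,"az":0},{"x":0,"y":0,"z":-0.09,"ax":0,"ay":0,"az":0},{"x":0,"y":0,"z":-0.06,"ax":0,"ay":0,"az":0},{"x":0,"y":0,"z":-0.02,"ax":0,"ay":0,"az":0},{"x":0,"y":0,"z":-0.01,"ax":0,"ay":0,"az":0},{"x":0,"y":0,"z":0,"ax":0,"ay":0,"az":0}]'
python3 -m handwheel '[{"x":0,"y":0,"z":-0.00125,"ax":0,"ay":0,"az":0},{"x":0,"y":0,"z":-0.00125,"ax":0,"ay":0,"az":0},{"x":0,"y":0,"z":-0.00125,"ax":0,"ay":0,"az":0},{"x":0,"y":0,"z":-0.00125,"ax":0,"ay":0,"az":0},{"x":0,"y":0,"z":-0.00125,"ax":0,"ay":0,"az":0},{"x":0,"y":0,"z":-0.00125,"ax":0,"ay":0,"az":0},{"x":0,"y":0,"z":-0.00125,"ax":0,"ay":0,"az":0},{"x":0,"y":0,"z":-0.00125,"ax":0,"ay":0,"az":0}]'
python3 -m handwheel '[{"x":0,"y":0,"z":-0.001,"ax":0,"ay":0,"az":0},{"x":0,"y":0,"z":-0.001,"ax":0,"ay":0,"az":0},{"x":0,"y":0,"z":-0.001,"ax":0,"ay":0,"az":0},{"x":0,"y":0,"z":-0.001,"ax":0,"ay":0,"az":0},{"x":0,"y":0,"z":-0.001,"ax":0,"ay":0,"az":0},{"x":0,"y":0,"z":-0.001,"ax":0,"ay":0,"az":0},{"x":0,"y":0,"z":0,"ax":0,"ay":0,"az":0},{"x":0,"y":0,"z":0,"ax":0,"ay":0,"az":0}]'
```

```text
clock: 25.25
position: [408.8, -227.3, 58.4]
ee_rot: [0.997, -0.073, 0.0, 0.0]
contact_force: [0.2, 0.2, -0.1]
gripper_width: 0.2
grasp_force: 0.0
clock: 26.05
position: [408.5, -227.2, 56.4]
ee_rot: [0.997, -0.073, -0.0, -0.0]
contact_force: [-0.7, -0.6, 0.8]
gripper_width: -0.2
grasp_force: 0.0
clock: 26.85
position: [408.5, -227.2, 55.6]
ee_rot: [0.997, -0.073, 0.0, 0.0]
contact_force: [-1.6, 1.2, 5.5]
gripper_width: 0.2
grasp_force: 2.7
```

All corners of A but one are stiff, so lens A is the rocker. Now grasping its barrel.

```bash
python3 -m handwheel '[{"x":0,"y":0,"z":0.2,"ax":0,"ay":0,"az":0},{"x":0,"y":0,"z":0.175,"ax":0,"ay":0,"az":0},{"x":0.102,"y":0.0768,"z":0,"ax":0,"ay":0,"az":0},{"x":0.102,"y":0.0768,"z":0,"ax":0,"ay":0,"az":0},{"x":0,"y":0,"z":0,"ax":0,"ay":0,"az":0},{"x":0,"y":0,"z":0,"ax":0,"ay":0,"az":0},{"x":0,"y":0,"z":0,"ax":0,"ay":0,"az":0},{"x":0,"y":0,"z":0,"ax":0,"ay":0,"az":0}]'
python3 -m handwheel '[{"x":0,"y":0,"z":0,"ax":0,"ay":0,"az":0},{"x":0,"y":0,"z":0,"ax":0,"ay":0,"az":0},{"x":0,"y":0,"z":0,"ax":0,"ay":0,"az":0},{"x":0,"y":0,"z":0,"ax":0,"ay":0,"az":0},{"x":0,"y":0,"z":0,"ax":0,"ay":0,"az":0},{"x":0,"y":0,"z":-0.05,"ax":0,"ay":0,"az":0},{"x":0,"y":0,"z":-0.05,"ax":0,"ay":0,"az":0},{"x":0,"y":0,"z":0,"ax":0,"ay":0,"az":0}]' 1
python3 - <<'E'
from h import *
p,im=grab('wrist','w4.png'); st()
E
```

```text
clock: 27.65
position: [448.5, -196.8, 129.9]
ee_rot: [0.997, -0.073, -0.0, -0.0]
contact_force: [-0.4, -0.3, -0.7]
gripper_width: -0.2
grasp_force: 0.0
clock: 28.45
position: [447.8, -196.2, 108.2]
ee_rot: [0.997, -0.073, -0.002, -0.0]
contact_force: [-0.0, -0.3, 0.3]
gripper_width: 85.6
grasp_force: 0.0
28.5 [ 448.4 -196.4  109. ] [ 0.997 -0.073 -0.002 -0.   ] [ 1.1 -0.5  0.2] 85.05788081893137
```

View pics/w4.png

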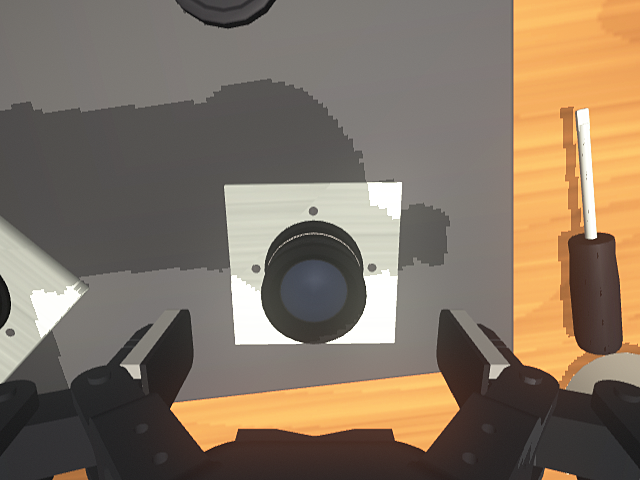

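The barrel (313,290) is centred between the open fingers (symmetric about 314). Descending and gripping.

```bash
python3 -m handwheel '[{"x":0.002,"y":0,"z":-0.048,"ax":0,"ay":0,"az":0},{"x":0.002,"y":0,"z":-0.048,"ax":0,"ay":0,"az":0},{"x":0,"y":0,"z":-0.048,"ax":0,"ay":0,"az":0},{"x":0,"y":0,"z":-0.048,"ax":0,"ay":0,"az":0},{"x":0,"y":0,"z":-0.04,"ax":0,"ay":0,"az":0},{"x":0,"y":0,"z":-0.008,"ax":0,"ay":0,"az":0},{"x":0,"y":0,"z":0,"ax":0,"ay":0,"az":0},{"x":0,"y":0,"z":0,"ax":0,"ay":0,"az":0}]'
python3 -m handwheel '[{"x":0,"y":0,"z":0,"ax":0,"ay":0,"az":0},{"x":0,"y":0,"z":0,"ax":0,"ay":0,"az":0},{"x":0,"y":0,"z":0,"ax":0,"ay":0,"az":0},{"x":0,"y":0,"z":0,"ax":0,"ay":0,"az":0},{"x":0,"y":0,"z":0,"ax":0,"ay":0,"az":0},{"x":0,"y":0,"z":0,"ax":0,"ay":0,"az":0},{"x":0,"y":0,"z":0,"ax":0,"ay":0,"az":0},{"x":0,"y":0,"z":0,"ax":0,"ay":0,"az":0}]' -1
```

```text
clock: 29.3
position: [450.4, -196.6, 62.5]
ee_rot: [0.997, -0.073, 0.0, 0.0]
contact_force: [-0.4, -0.0, 0.1]
gripper_width: 85.4
grasp_force: 0.0
clock: 30.1
position: [450.4, -196.4, 62.8]
ee_rot: [0.997, -0.073, 0.0, 0.0]
contact_force: [-0.9, 2.0, 6.5]
gripper_width: 42.6
grasp_force: 61.0
```

```bash
python3 -m handwheel '[{"x":0,"y":0,"z":0.02,"ax":0,"ay":0,"az":0},{"x":0,"y":0,"z":0.05,"ax":0,"ay":0,"az":0},{"x":0,"y":0,"z":0.12,"ax":0,"ay":0,"az":0},{"x":0,"y":0,"z":0.17,"ax":0,"ay":0,"az":0},{"x":0,"y":0,"z":0.15,"ax":0,"ay":0,"az":0},{"x":0,"y":0,"z":0.07,"ax":0,"ay":0,"az":0},{"x":0,"y":0,"z":0.02,"ax":0,"ay":0,"az":0},{"x":0,"y":0.03,"z":0,"ax":0,"ay":0,"az":0}]'
python3 -m handwheel '[{"x":0,"y":0.08,"z":0,"ax":0,"ay":0,"az":0},{"x":0,"y":0.13,"z":0,"ax":0,"ay":0,"az":0},{"x":0,"y":0.18,"z":0,"ax":0,"ay":0,"az":0},{"x":0,"y":0.18,"z":0,"ax":0,"ay":0,"az":0},{"x":0,"y":0.18,"z":0,"ax":0,"ay":0,"az":0},{"x":0,"y":0.18,"z":0,"ax":0,"ay":0,"az":0},{"x":0,"y":0.18,"z":0,"ax":0,"ay":0,"az":0},{"x":0,"y":0.18,"z":0,"ax":0,"ay":0,"az":0}]'
python3 -m handwheel '[{"x":0,"y":0.18,"z":0,"ax":0,"ay":0,"az":0},{"x":0,"y":0.18,"z":0,"ax":0,"ay":0,"az":0},{"x":0,"y":0.18,"z":0,"ax":0,"ay":0,"az":0},{"x":0,"y":0.18,"z":0,"ax":0,"ay":0,"az":0},{"x":0,"y":0.18,"z":0,"ax":0,"ay":0,"az":0},{"x":0,"y":0.15,"z":0,"ax":0,"ay":0,"az":0},{"x":0,"y":0.12,"z":0,"ax":0,"ay":0,"az":0},{"x":0,"y":0.05,"z":0,"ax":0,"ay":0,"az":0}]'
python3 - <<'E'
from h import *
for i in range(4): arm.get_image('wrist')
p,im=grab('wrist','w5.png'); st(); np.save('p5.npy',p,allow_pickle=True)
E
```

```text
clock: 30.9
position: [449.6, -190.5, 182.2]
ee_rot: [0.997, -0.074, -0.0, -0.0]
contact_force: [-0.5, -0.2, -3.7]
gripper_width: 42.9
grasp_force: 61.6
clock: 31.7
position: [448.5, 68.8, 180.7]
ee_rot: [0.997, -0.073, -0.002, 0.001]
contact_force: [0.9, 0.2, -4.0]
gripper_width: 42.3
grasp_force: 61.7
clock: 32.5
position: [449.0, 313.1, 180.1]
ee_rot: [0.997, -0.072, -0.001, 0.001]
contact_force: [0.7, -1.3, -3.2]
gripper_width: 42.3
grasp_force: 61.9
32.75 [449.5 310.2 181.5] [ 0.997 -0.073 -0.001  0.001] [-0.4 -0.1 -3.6] 42.78048551140588
```

View pics/w5.png

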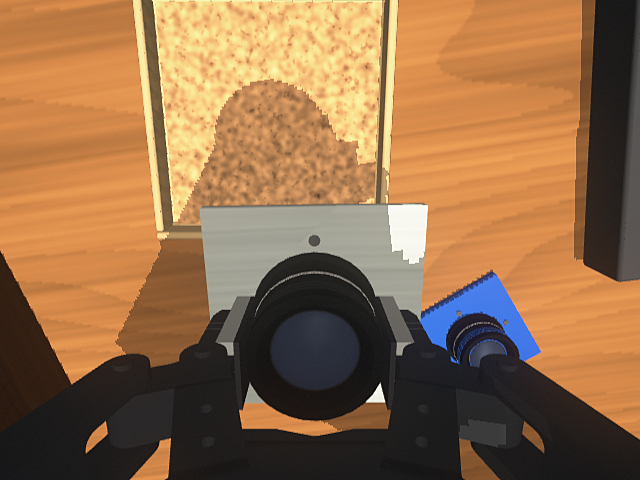

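The lens hangs level in the grip; the tray's near-left rim corner is at (158,238), left outer edge running up to (133,0), and right outer edge from (397,0) to (390,185). The blue decoy is lower right, clear of the path.

```bash
python3 - <<'E'
from h import *
p=np.load('p5.npy',allow_pickle=True).item()
f=lambda u,v:ray(p,u,v,30)[:2]
n=f(158,238);l=f(133,0);r0=f(397,0);r1=f(390,185)
dl=(l-n)/np.linalg.norm(l-n); dr=(r0-r1)/np.linalg.norm(r0-r1); print(n,l,r0,r1,dl,dr)
d=dl+dr;d/=np.linalg.norm(d);q=np.array([d[1],-d[0]])
w=(np.mean([r0,r1],0)-np.mean([n,l],0))@q; print('width',w)
# near edge also along (205,236)
print('centre',n+85*d+q*w/2)
# scene view check: tray mask
p2,im=grab('scene','s5.png'); 
print(np.round([ray(p2,*x,30)[:2] for x in [(426,274),(502,295),(480,367),(404,325)]]))
E
```

```text
[457.36501416 424.73225234] [611.71188146 401.73235121] [587.31471627 235.9651167 ] [471.10908438 251.7777359 ] [ 0.98907891 -0.14738697] [ 0.99086849 -0.1348319 ]
width 168.4178239241265
centre [529.63155927 329.37142542]
[[440. 261.]
 [452. 423.]
 [627. 391.]
 [575. 234.]]
```

```bash
python3 -m handwheel '[{"x":0.134,"y":0.0313,"z":0,"ax":0,"ay":0,"az":0},{"x":0.134,"y":0.0313,"z":0,"ax":0,"ay":0,"az":0},{"x":0.134,"y":0.0313,"z":0,"ax":0,"ay":0,"az":0},{"x":0,"y":0,"z":-0.1,"ax":0,"ay":0,"az":0},{"x":0,"y":0,"z":-0.1,"ax":0,"ay":0,"az":0},{"x":0,"y":0,"z":-0.1,"ax":0,"ay":0,"az":0},{"x":0,"y":0,"z":-0.1,"ax":0,"ay":0,"az":0},{"x":0,"y":0,"z":-0.1,"ax":0,"ay":0,"az":0}]'
python3 -m handwheel '[{"x":0,"y":0,"z":-0.08,"ax":0,"ay":0,"az":0},{"x":0,"y":0,"z":-0.06,"ax":0,"ay":0,"az":0},{"x":0,"y":0,"z":-0.04,"ax":0,"ay":0,"az":0},{"x":0,"y":0,"z":-0.03,"ax":0,"ay":0,"az":0},{"x":0,"y":0,"z":-0.02,"ax":0,"ay":0,"az":0},{"x":0,"y":0,"z":-0.01,"ax":0,"ay":0,"az":0},{"x":0,"y":0,"z":0,"ax":0,"ay":0,"az":0},{"x":0,"y":0,"z":0,"ax":0,"ay":0,"az":0}]'
python3 - <<'E'
from h import *
p,im=grab('scene'); st(); cv2.imwrite('pics/s6.png',cv2.resize(im[180:400,330:560,::-1],None,fx=2.5,fy=2.5,interpolation=2))
E
```

```text
clock: 33.6
position: [530.6, 329.0, 81.7]
ee_rot: [0.997, -0.074, -0.0, 0.0]
contact_force: [1.1, 1.1, -4.6]
gripper_width: 42.6
grasp_force: 61.9
clock: 34.4
position: [530.7, 330.6, 34.8]
ee_rot: [0.997, -0.073, 0.0, -0.0]
contact_force: [0.5, -0.2, -4.0]
gripper_width: 42.2
grasp_force: 61.9
34.45 [530.8 330.6  34.8] [ 0.997 -0.073  0.    -0.   ] [ 0.1  0.3 -3.5] 42.40689315097325
```

View pics/s6.png

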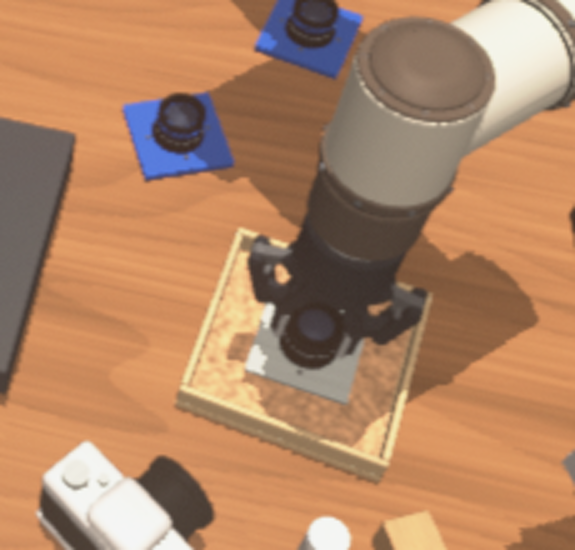

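The board is inside the tray walls with margin all round. Lowering softly.

```bash
python3 -m handwheel '[{"x":0,"y":-0.005,"z":-0.015,"ax":0,"ay":0,"az":0},{"x":0,"y":0,"z":-0.015,"ax":0,"ay":0,"az":0},{"x":0,"y":0,"z":-0.01,"ax":0,"ay":0,"az":0},{"x":0,"y":0,"z":-0.01,"ax":0,"ay":0,"az":0},{"x":0,"y":0,"z":-0.01,"ax":0,"ay":0,"az":0},{"x":0,"y":0,"z":-0.005,"ax":0,"ay":0,"az":0},{"x":0,"y":0,"z":0,"ax":0,"ay":0,"az":0},{"x":0,"y":0,"z":0,"ax":0,"ay":0,"az":0}]'
python3 -m handwheel '[{"x":0,"y":0,"z":-0.00125,"ax":0,"ay":0,"az":0},{"x":0,"y":0,"z":-0.00125,"ax":0,"ay":0,"az":0},{"x":0,"y":0,"z":-0.00125,"ax":0,"ay":0,"az":0},{"x":0,"y":0,"z":-0.00125,"ax":0,"ay":0,"az":0},{"x":0,"y":0,"z":-0.00125,"ax":0,"ay":0,"az":0},{"x":0,"y":0,"z":-0.00125,"ax":0,"ay":0,"az":0},{"x":0,"y":0,"z":0,"ax":0,"ay":0,"az":0},{"x":0,"y":0,"z":0,"ax":0,"ay":0,"az":0}]'
```

```text
clock: 35.25
position: [530.5, 329.3, 21.3]
ee_rot: [0.997, -0.073, 0.0, -0.0]
contact_force: [0.5, -1.0, -3.8]
gripper_width: 42.4
grasp_force: 61.9
clock: 36.05
position: [530.5, 329.3, 19.7]
ee_rot: [0.997, -0.073, -0.0, 0.0]
contact_force: [-0.4, -0.2, -3.4]
gripper_width: 42.6
grasp_force: 61.9
```

```bash
python3 -m handwheel '[{"x":0,"y":0,"z":-0.00125,"ax":0,"ay":0,"az":0},{"x":0,"y":0,"z":-0.00125,"ax":0,"ay":0,"az":0},{"x":0,"y":0,"z":-0.00125,"ax":0,"ay":0,"az":0},{"x":0,"y":0,"z":-0.00125,"ax":0,"ay":0,"az":0},{"x":0,"y":0,"z":0,"ax":0,"ay":0,"az":0},{"x":0,"y":0,"z":0,"ax":0,"ay":0,"az":0},{"x":0,"y":0,"z":0,"ax":0,"ay":0,"az":0},{"x":0,"y":0,"z":0,"ax":0,"ay":0,"az":0}]'
```

```text
clock: 36.85
position: [530.5, 329.3, 18.9]
ee_rot: [0.997, -0.073, -0.0, 0.0]
contact_force: [-0.4, 0.4, -1.5]
gripper_width: 42.2
grasp_force: 61.9
```

```bash
python3 -m handwheel '[{"x":0,"y":0,"z":-0.001,"ax":0,"ay":0,"az":0},{"x":0,"y":0,"z":-0.0005,"ax":0,"ay":0,"az":0},{"x":0,"y":0,"z":0,"ax":0,"ay":0,"az":0},{"x":0,"y":0,"z":0,"ax":0,"ay":0,"az":0},{"x":0,"y":0,"z":0,"ax":0,"ay":0,"az":0},{"x":0,"y":0,"z":0,"ax":0,"ay":0,"az":0},{"x":0,"y":0,"z":0,"ax":0,"ay":0,"az":0},{"x":0,"y":0,"z":0,"ax":0,"ay":0,"az":0}]'
python3 -m handwheel '[{"x":0,"y":0,"z":0,"ax":0,"ay":0,"az":0},{"x":0,"y":0,"z":0,"ax":0,"ay":0,"az":0},{"x":0,"y":0,"z":0,"ax":0,"ay":0,"az":0},{"x":0,"y":0,"z":0,"ax":0,"ay":0,"az":0},{"x":0,"y":0,"z":0,"ax":0,"ay":0,"az":0},{"x":0,"y":0,"z":0,"ax":0,"ay":0,"az":0},{"x":0,"y":0,"z":0,"ax":0,"ay":0,"az":0},{"x":0,"y":0,"z":0,"ax":0,"ay":0,"az":0}]' 0.6
```

```text
clock: 37.65
position: [530.5, 329.3, 18.9]
ee_rot: [0.997, -0.073, 0.0, -0.0]
contact_force: [-2.9, -1.9, 5.1]
gripper_width: 42.7
grasp_force: 62.3
clock: 38.45
position: [530.5, 329.3, 18.5]
ee_rot: [0.997, -0.073, 0.0, -0.0]
contact_force: [0.7, 0.3, 0.3]
gripper_width: 68.3
grasp_force: 0.0
```

```bash
python3 -m handwheel '[{"x":0,"y":0,"z":0.05,"ax":0,"ay":0,"az":0},{"x":0,"y":0,"z":0.1,"ax":0,"ay":0,"az":0},{"x":0,"y":0,"z":0.2,"ax":0,"ay":0,"az":0},{"x":0,"y":0,"z":0.2,"ax":0,"ay":0,"az":0},{"x":-0.2,"y":0,"z":0.2,"ax":0,"ay":0,"az":0},{"x":-0.2,"y":0,"z":0,"ax":0,"ay":0,"az":0},{"x":0,"y":0,"z":0,"ax":0,"ay":0,"az":0},{"x":0,"y":0,"z":0,"ax":0,"ay":0,"az":0}]'
python3 - <<'E'
from h import *
p,im=grab('scene'); st(); cv2.imwrite('pics/s7.png',cv2.resize(im[170:420,80:560,::-1],None,fx=1.6,fy=1.6,interpolation=2))
E
```

```text
clock: 39.25
position: [454.7, 329.6, 165.3]
ee_rot: [0.997, -0.072, 0.001, -0.001]
contact_force: [0.3, -0.0, -0.5]
gripper_width: 68.7
grasp_force: 0.0
39.3 [455.4 329.6 164.7] [ 0.997 -0.073  0.001 -0.001] [-0.   0.5 -0.3] 68.30441406642935
```

View pics/s7.png

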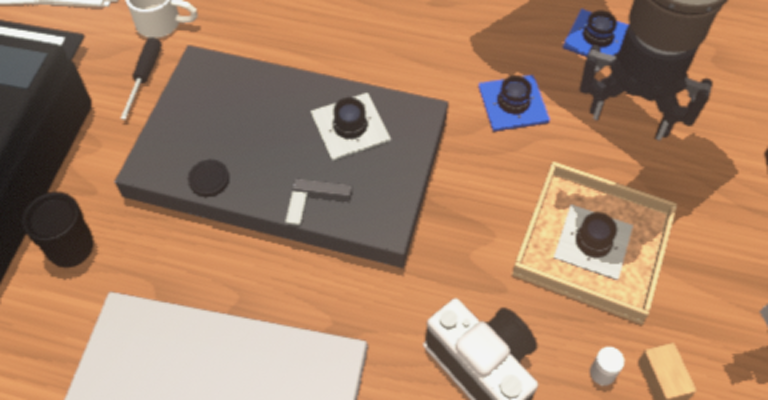

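The lens lies flat, barrel up, in the tray at (596,238); the sound lens is still on the granite at (350,122) and nothing else has moved.

```bash
python3 -c "
from bench import arm
print(arm.job_done())"
```

```text
the job is handed in; nothing more can be done
None
```

The lens nearer the coffee cup had the rocking board: its corner at about (490, -166) mm tipped at 2.6 N. That lens now lies flat, barrel up, in the repair tray, and the other is still on the granite; the job was handed in at about 39 s, with presses around 5–7 N except the first, which read 15.0 N, right at the limit.

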